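# Find the full carton by its weight and load it in the sprung magazine

## Task

Three identical closed cartons stand on the bench and one of them is still full, clearly heavier than the other two: find it by lifting them, and set it gently (do not drop it) on the sprung platform between the four steel uprights of the magazine. Then press it all the way down, until its lid is level with the tops of the uprights, and let go; it should stay down. Leave the two light cartons upright where they stood and do not disturb the other things on the bench.

Things in the scene. Friction and masses are not known exactly. Their poses are not given: they have to be found in the camera images.
- carton_a: One of three outwardly identical sealed cartons, 92 (own x) x 58 (own y) x 52 mm high; origin: centre of its underside. Upright on the bench, long side within 0.35 rad of world x. Two of the three weigh 0.2 to 0.3 kg, the full one 0.57 to 0.71 kg; which one differs each time and cannot be seen. Grip it across the 58 mm width, high on the sides.
- carton_b: One of three outwardly identical sealed cartons, 92 (own x) x 58 (own y) x 52 mm high; origin: centre of its underside. Upright on the bench, long side within 0.35 rad of world x. Two of the three weigh 0.2 to 0.3 kg, the full one 0.57 to 0.71 kg; which one differs each time and cannot be seen. Grip it across the 58 mm width, high on the sides.
- carton_c: One of three outwardly identical sealed cartons, 92 (own x) x 58 (own y) x 52 mm high; origin: centre of its underside. Upright on the bench, long side within 0.35 rad of world x. Two of the three weigh 0.2 to 0.3 kg, the full one 0.57 to 0.71 kg; which one differs each time and cannot be seen. Grip it across the 58 mm width, high on the sides.
- magazine: Steel magazine fixed to the bench: base 150 (own x) x 116 (own y) x 12 mm, four L-shaped angle posts (legs 20 x 3 mm, tops 90 mm above the bench) at the corners of a 104 (x) x 70 mm (y) opening: a carton enters with its long side along own x, 6 mm play all round. Each long side is open for 64 mm between the posts. Origin: centre of its underside; yaw up to 0.35 rad.
- rim (a point): Centre of the magazine's opening at the height of the posts' tops, 90 mm above the bench. Axes as the magazine's.
- platform_top (a point): Centre of the upper face of the aluminium platform (98 x 52 mm) in the magazine, on which a carton stands: 75 mm above the bench when free, 40 mm when fully down (a carton's lid is then 92 mm up, level with the posts). Axes as the magazine's.
- platform (a joint): How far the sprung platform has sunk, m: 0 at the top, 0.035 at its stop. The spring pushes up with 2.5 N at the top, 7 N at the stop; the guide adds 2.5 N friction either way and 40 N per m/s of damping. The full carton alone sinks it 4 to 16 mm; pushed down the rest (2.5 to 4 N on the lid, slowly) it stays down. A light carton rises again by over 10 mm.
- tape_roll: Bystander, to be left alone: roll of brown packing tape lying flat, 96 mm across, 44 mm high; origin under its centre. Stands among the cartons.
- pipe_offcut: Bystander, to be left alone: upright grey plastic pipe offcut, 60 mm across, 68 mm high; origin under its centre. Stands among the cartons.
- grease_tin: Bystander, to be left alone: upright steel tin, 64 mm across, 62 mm high; origin under its centre. Stands among the cartons.
- hammer: Bystander, to be left alone: hammer lying at the left of the bench.
- wrench: Bystander, to be left alone: wrench lying at the far side of the bench.
Mind the look-alikes: they are no part of the job. What is shaped like the carton_b but purple or yellow is not meant.

How it is judged:
On the way, in this order (a step that is already met when the one before it is completed fails the run):
1. a carton has been lifted clear of the bench (by 30 mm) (height (world z) of any of carton_a, carton_b, carton_c above 0.03 m), for 0.1 s.
2. a carton has been set on the magazine's platform (((horizontal distance between carton_a and platform_top below 0.015 m and z of carton_a in the frame of platform_top between -0.005 and 0.005 m) or (horizontal distance between carton_b and platform_top below 0.015 m and z of carton_b in the frame of platform_top between -0.005 and 0.005 m) or (horizontal distance between carton_c and platform_top below 0.015 m and z of carton_c in the frame of platform_top between -0.005 and 0.005 m))), for 0.05 s.
At the end, for the whole second after the job is handed in: The full carton stands on the platform between the posts (centred within 15 mm, its underside within 5 mm of the platform, upright within 0.1 rad, at rest) and the platform stays down by more than 29 mm of its 35 mm; the two light cartons stand upright (0.15 rad) within 50 mm of where they started (((horizontal distance between carton_a and platform_top below 0.015 m and z of carton_a in the frame of platform_top between -0.005 and 0.005 m and angle between carton_a's own z axis and vertical below 0.1 rad and linear speed of carton_a below 0.02 m/s and distance of each of carton_b, carton_c from where it was at the start of the episode below 0.05 m and angle between each of carton_b, carton_c's own z axis and vertical below 0.15 rad) or (horizontal distance between carton_b and platform_top below 0.015 m and z of carton_b in the frame of platform_top between -0.005 and 0.005 m and angle between carton_b's own z axis and vertical below 0.1 rad and linear speed of carton_b below 0.02 m/s and distance of each of carton_a, carton_c from where it was at the start of the episode below 0.05 m and angle between each of carton_a, carton_c's own z axis and vertical below 0.15 rad) or (horizontal distance between carton_c and platform_top below 0.015 m and z of carton_c in the frame of platform_top between -0.005 and 0.005 m and angle between carton_c's own z axis and vertical below 0.1 rad and linear speed of carton_c below 0.02 m/s and distance of each of carton_a, carton_b from where it was at the start of the episode below 0.05 m and angle between each of carton_a, carton_b's own z axis and vertical below 0.15 rad)) and value of joint platform above 0.029 m); the robot touches nothing.
It fails at once if the platform is slammed down (faster than 0.45 m/s), as by a dropped carton (velocity of joint platform above 0.45 m/s).
It fails at once if a bystander is disturbed (moved by more than 30 mm) (distance of any of tape_roll, pipe_offcut, grease_tin, hammer, wrench from where it was at the start of the episode above 0.03 m).
It also fails if it takes over 72 s, if anything falls off the work surface, if the arm or the gripper's body presses on something with over 40 N, if the wrist force passes 120 N, or if a joint passes its speed limit or range.

## Robot

A 7-joint arm with a two-finger parallel gripper is mounted at the origin on the work surface. World frame = base frame: x ahead of the robot, y to its left, z up, the work surface at z = 0. Lengths are in m, angles in rad, forces in N, time in s.
With the tool pointing down it reaches from about 0.35 to 0.775 m from the base axis. Payload 3.1 kg.
Tool frame: the origin (TCP) lies midway between the tips of the shut fingers; the grasp point (between the pads) lies 19 mm behind it (tcp_to_grasp is the distance from the TCP to the grasp point, in m); z points along the fingers, y is the line along which they close (so a half turn about z gives the same grasp; the last joint's range is limited). The gripper opens to 85 mm and grips with 20 to 120 N. Pads are 22 mm wide; open, the fingers measure 114 mm over their backs; the gripper's body (76 mm by 85 mm) begins 54 mm behind the grasp point. The pads swing forward as they close: fully open they stand 13 mm farther back than shut.
Start: joints at [-1.353, 0.311, 0.014, 1.512, -0.004, 1.319, -0.027], TCP at [0.141, 0.532, 0.231] pointing down, gripper open.
Joint ranges: [-2.7, 2.7], [-0.3, 1.91], [-1.27, 1.3], [0.12, 2.57], [-1.44, 4.58], [0.2, 2.03], [-3.05, 3.05]. Speed limits (rad/s): [2.79, 2.79, 3.14, 3.14, 3.14, 3.14, 3.14].

## Interface

Orientations are given as a unit quaternion [x, y, z, w].
In Python, from cell import * gives the robot as it stands.
- The arm moves only by the shell command python3 -m jog 'ROWS' [FORCE]. ROWS is JSON, a list of rows, each an object of numbers: "tx", "ty", "tz": the shift along the tool's x, y, z in cm; "ax", "ay", "az": the turn, a rotation vector about the tool's x, y, z in degrees; "jaw": the finger opening in cm, from 0 to 8.54. In form: [{"tx": .., "ty": .., "tz": .., "ax": .., "ay": .., "az": .., "jaw": ..}, ...]. A call has 1 to 5 rows; each row is the pose to reach, as a shift and turn from the pose commanded when the call began, along the tool's axes at that moment; what a row does not reach only later rows make up. A row lasts 1/8 s, in which the tool goes at most 62.5 mm and 10.7 degrees, less where a joint would pass 70% of its speed; a pose out of reach is approached as far as the arm can. A call with a gripper value outside its range is refused whole. The fingers move at their own pace and stop on an object; FORCE is the grip in N (left out, the last holds). Time passes only in rows, so rows that repeat a pose let the fingers close. It gives the time, the measured TCP pose, the force, the opening and the grip force at its end, in the units of the state.
- state(): the state, without advancing time (a new reading comes with each control period).
- grab_frame(name): name is "scene" or "top" or "wrist"; returns a dict with "color" (420x560x3 uint8, blue, green, red), "fx", "fy", "cx", "cy" (pixels), "k1" (the pictures are not rectified: a ray, as slopes to the right and down, at radius r is drawn at 1 + k1 r^2 times it, then the intrinsics apply), "cam_to_world" (4x4, takes a point from camera to world coordinates). Camera axes: x right, y down, z forward; pixel columns grow to the right and rows downward; lengths in m; the calibration is good to about 2 mm. A picture is of the moment at which its call begins. There is no depth.
- finish_job(): hands the job in; it is judged then, once.
The state is a dict: "t": time; "q": joint angles; "dq": joint speeds; "effort": joint torques, N m; "tool_pos": TCP position; "ee_rot": TCP orientation; "contact_force": force on the tool from outside, world axes, zero at the start; "torque": the same for the moment, N m; "finger_gap": opening from 0.0 (shut) to 1.0 (fully open); "finger_force": force on a finger pad.
Only numpy, scipy, OpenCV 4.12 (cv2) and the standard library are available. Lean on these libraries where they do the work, as an engineer would, in place of code of your own. Each camera call takes 0.05 s, during which the arm holds its last target. There are 200 camera calls.

## Working session

There is one attempt and no reset: what is moved stays moved. The work goes in short steps, Python scripts to look and compute and a shell command to move; the robot and the scene stay as the last step left them, time stands still between calls to the robot, and variables do not carry over. Pictures are saved under pics/ and viewed, at most 10 in all, crops included, and the job is handed in when it is done.

```bash
ls; mkdir -p pics; python3 - <<'E'
from cell import *
import cv2,numpy as np
for n in ("top","scene"):
    f=grab_frame(n); cv2.imwrite(f"pics/{n}0.png",f["color"]); np.save(f"pics/{n}0.npy",f,allow_pickle=True)
    print(n,f["fx"],f["fy"],f["cx"],f["cy"],f["k1"],np.round(f["cam_to_world"],4).tolist())
s=state();print(s)
E
```

```text
pics
top 485.5128844881235 485.5128844881235 277.7307238681575 204.9114245136945 -0.00865655238773012 [[-0.0157, -0.9971, 0.0742, 0.4211], [-0.9998, 0.0168, 0.0147, 0.1098], [-0.0159, -0.074, -0.9971, 1.4429], [0.0, 0.0, 0.0, 1.0]]
scene 473.1728209721689 473.1728209721689 281.42502155311564 211.22690154392362 -0.15724401746908223 [[-0.475, 0.6486, -0.5947, 1.2468], [0.88, 0.3453, -0.3263, 0.5172], [-0.0063, -0.6783, -0.7348, 0.943], [0.0, 0.0, 0.0, 1.0]]
{'t': 0.1, 'q': array([-1.35271924,  0.31165917,  0.01402494,  1.51291967, -0.00441409,
        1.31921972, -0.02720695]), 'dq': array([-0.00112384, -0.00207071, -0.00083548, -0.00320171, -0.00085588,
       -0.00098665,  0.00149729]), 'effort': array([ 7.09730775e-04, -3.80850828e+01,  1.46649359e-01, -2.31240821e+01,
        1.22547030e-02,  8.03492905e-03,  2.20383788e-05]), 'tool_pos': array([0.14110219, 0.53089765, 0.23031312]), 'ee_rot': array([ 1.29505932e-01,  9.91578051e-01, -1.08309680e-03, -9.76565617e-05]), 'contact_force': array([-0.22339295,  0.16188895,  1.31817816]), 'torque': array([-0.0223478 ,  0.02841055,  0.02196426]), 'finger_force': 0.0, 'finger_gap': 0.9993867587532005}
```

View pics/top0.png

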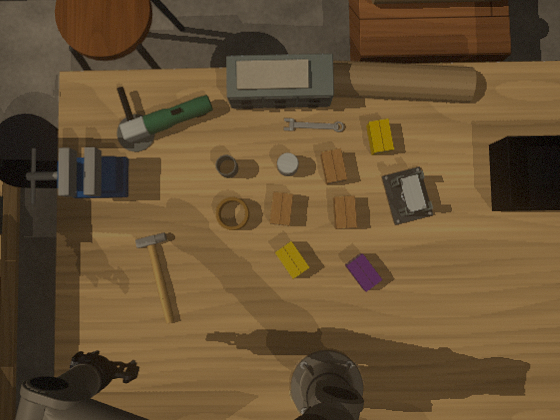

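View pics/scene0.png

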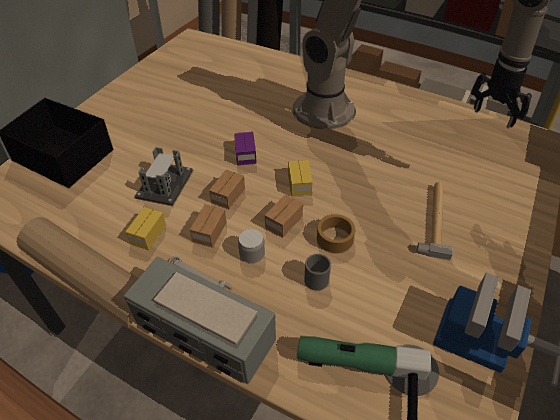

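The top view shows cartons at about (333,166), (282,208) and (345,212), the magazine at (408,195), the tin at (288,163), the pipe at (227,166) and the tape at (233,213). The yellow and purple boxes are decoys. Next I'll zoom in for outlines.

```bash
cat > h.py <<'E'
import numpy as np,cv2
def K(f): return np.array([[f["fx"],0,f["cx"]],[0,f["fy"],f["cy"]],[0,0,1.]]),np.array([f["k1"],0,0,0,0.])
def onplane(f,px,z):
    k,d=K(f); u=cv2.undistortPoints(np.float64(px).reshape(-1,1,2),k,d).reshape(-1,2)
    T=f["cam_to_world"]; r=np.c_[u,np.ones(len(u))]@T[:3,:3].T; o=T[:3,3]
    return o+r*((z-o[2])/r[:,2])[:,None]
def proj(f,P):
    T=np.linalg.inv(f["cam_to_world"]); k,d=K(f)
    return cv2.projectPoints(np.float64(P).reshape(-1,1,3),cv2.Rodrigues(T[:3,:3])[0],T[:3,3],k,d)[0].reshape(-1,2)
def load(n): return np.load(n,allow_pickle=True).item()
E
python3 - <<'E'
from h import *
f=load("pics/top0.npy"); im=f["color"]
hsv=cv2.cvtColor(im,cv2.COLOR_BGR2HSV)
for p in [(333,160),(327,170),(282,205),(345,215),(310,190),(370,170),(260,240),(408,190)]: print(p,im[p[1],p[0]],hsv[p[1],p[0]])
c=cv2.resize(im[135:265,210:450],None,fx=3.33,fy=3.33,interpolation=cv2.INTER_CUBIC)
c=cv2.convertScaleAbs(c,alpha=1.5);cv2.imwrite("pics/c1.png",c)
E
```

```text
(333, 160) [ 41  71 103] [ 15 154 103]
(327, 170) [ 51  88 130] [ 14 155 130]
(282, 205) [ 43  85 120] [ 16 164 120]
(345, 215) [ 42  78 110] [ 16 158 110]
(310, 190) [ 70 115 146] [ 18 133 146]
(370, 170) [ 74 118 149] [ 18 128 149]
(260, 240) [ 67 109 140] [ 17 133 140]
(408, 190) [112 128 134] [ 22  42 134]
```

View pics/c1.png

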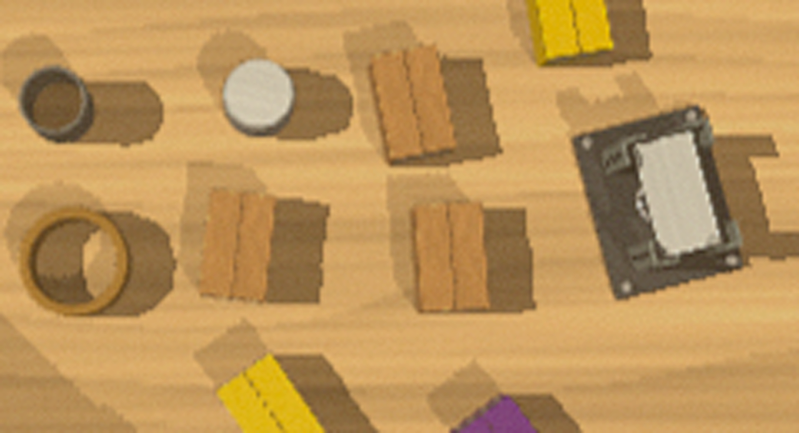

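The crop shows the three lids, with corners readable to about 1 px, the magazine base (572,135)-(745,265) and the platform. I'll compute poses from these.

```bash
python3 - <<'E'
from h import *
f=load("pics/top0.npy")
Q={"P":([(370,52),(437,45),(456,150),(390,160)],.052),"L":([(212,188),(276,196),(265,300),(200,294)],.052),"R":([(414,203),(482,202),(488,307),(418,310)],.052),
"Mbase":([(572,135),(697,105),(745,265),(620,298)],.012),"Mplat":([(635,145),(699,134),(722,245),(655,258)],.075)}
for n,(c,z) in Q.items():
    p=onplane(f,(np.array(c)+.5)/3.33-.5+[210,135],z)[:,:2]
    r=cv2.minAreaRect(np.float32(p*1000)); 
    d=(p[0]+p[1]-p[2]-p[3])/2
    print(n,p.mean(0).round(4),"L",np.linalg.norm(d).round(4),"W",np.linalg.norm((p[0]+p[3]-p[1]-p[2])/2).round(4),"yaw deg",np.degrees(np.arctan2(d[1],d[0])).round(1))
for n,px,z in [("tin",(258,97),.062),("pipe",(57,105),.068),("tape",(75,260),.044)]:
    print(n,onplane(f,(np.array([px])+.5)/3.33-.5+[210,135],z)[0,:2].round(3))
E
```

```text
P [ 0.6368 -0.0331] L 0.0945 W 0.0581 yaw deg 8.9
L [0.5154 0.1205] L 0.0913 W 0.0559 yaw deg -7.2
R [ 0.5029 -0.0619] L 0.0914 W 0.0593 yaw deg 1.2
Mbase [ 0.5509 -0.252 ] L 0.1491 W 0.1144 yaw deg 14.5
Mplat [ 0.5492 -0.2525] L 0.0967 W 0.0564 yaw deg 8.7
tin [0.642 0.101]
pipe [0.637 0.274]
tape [0.505 0.262]
```

```bash
cat > go.py <<'E'
# usage: python3 go.py x y z yawdeg  -> shift for jog (tool straightened to point down)
import sys
from cell import *
import numpy as np
from scipy.spatial.transform import Rotation as R
x,y,z,w=map(float,sys.argv[1:5]); s=state(); r=R.from_quat(s["ee_rot"])
w=np.radians(w); yy=np.array([-np.sin(w),np.cos(w),0])
cur=r.as_matrix()
if yy@cur[:,1]<0: yy=-yy
T=np.c_[np.cross(yy,[0,0,-1]),yy,[0,0,-1]]
d=r.inv().apply(np.array([x,y,z])-s["tool_pos"])*100
a=np.degrees((r.inv()*R.from_matrix(T)).as_rotvec())
print("t%.2f pos %s shift cm %s turn deg %s Fz %.2f gap %.3f"%(s["t"],s["tool_pos"].round(4),d.round(2),a.round(1),s["contact_force"][2],s["finger_gap"]))
E
python3 go.py .5154 .1205 .19 -7.2
```

```text
t0.10 pos [0.1411 0.5309 0.2303] shift cm [-46.71 -30.04   4.1 ] turn deg [-0.1 -0.  -7.7] Fz 1.32 gap 0.999
```

```bash
python3 -m jog '[{"tx":-6,"ty":-2},{"tx":-12,"ty":-5},{"tx":-17,"ty":-8},{"tx":-22,"ty":-12,"az":-4},{"tx":-27,"ty":-15,"az":-7.7}]' ; python3 go.py .5154 .1205 .19 -7.2
```

```text
t0.10 pos [0.1411 0.5309 0.2303] shift cm [-46.71 -30.04   4.1 ] turn deg [-0.1 -0.  -7.7] Fz 1.32 gap 0.999invalid input
```

```bash
python3 -m jog '[{"tx":-6,"ty":-2,"tz":0,"ax":0,"ay":0,"az":0,"jaw":8.5},{"tx":-12,"ty":-5,"tz":0,"ax":0,"ay":0,"az":0,"jaw":8.5},{"tx":-17,"ty":-8,"tz":0,"ax":0,"ay":0,"az":0,"jaw":8.5},{"tx":-22,"ty":-12,"tz":0,"ax":0,"ay":0,"az":-4,"jaw":8.5},{"tx":-27,"ty":-15,"tz":0,"ax":0,"ay":0,"az":-7.7,"jaw":8.5}]' ; python3 go.py .5154 .1205 .19 -7.2
```

```text
t: 0.72
tool_pos: [0.3643, 0.3152, 0.231]
ee_rot: [0.062, 0.998, -0.0, -0.0]
contact_force: [1.3, 0.3, -1.0]
finger_gap: 0.995
finger_force: 0.0
t0.72 pos [0.3643 0.3152 0.231 ] shift cm [-17.39 -17.47   4.1 ] turn deg [-0.  -0.   0.1] Fz -1.04 gap 0.995
```

```bash
python3 -m jog '[{"tx":-17.4,"ty":-17.5,"tz":2,"ax":0,"ay":0,"az":0,"jaw":8.5},{"tx":-17.4,"ty":-17.5,"tz":4,"ax":0,"ay":0,"az":0,"jaw":8.5},{"tx":-17.4,"ty":-17.5,"tz":4,"ax":0,"ay":0,"az":0,"jaw":8.5},{"tx":-17.4,"ty":-17.5,"tz":4,"ax":0,"ay":0,"az":0,"jaw":8.5},{"tx":-17.4,"ty":-17.5,"tz":4,"ax":0,"ay":0,"az":0,"jaw":8.5}]' ; python3 - <<'E'
from h import *
from cell import *
f=grab_frame("wrist"); np.save("pics/w1.npy",f,allow_pickle=True); cv2.imwrite("pics/w1.png",f["color"])
print(state()["tool_pos"],proj(f,[[.5154,.1205,.052]]), f["cam_to_world"].round(3).tolist())
E
```

```text
t: 1.35
tool_pos: [0.5162, 0.1143, 0.1899]
ee_rot: [0.069, 0.998, -0.003, -0.0]
contact_force: [0.5, 0.1, 0.6]
finger_gap: 0.997
finger_force: 0.0
[0.51487041 0.11842737 0.1902569 ] [[289.24118829 189.59142314]] [[0.137, 0.957, 0.257, 0.452], [0.99, -0.132, -0.04, 0.124], [-0.004, 0.26, -0.966, 0.332], [0.0, 0.0, 0.0, 1.0]]
```

View pics/w1.png

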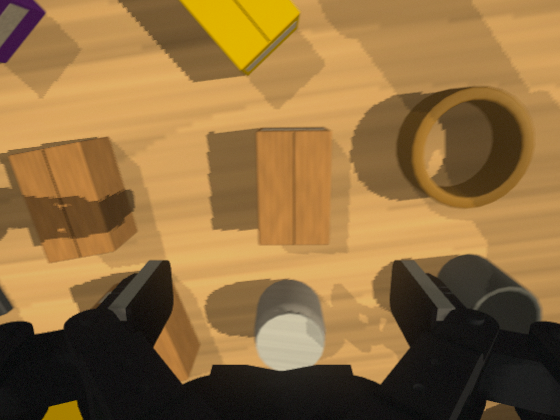

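The wrist view shows carton L's lid with corners (257,130), (328,130), (330,244), (258,244). It is square to the gripper and a few px off my estimate.

```bash
cat > lid.py <<'E'
from h import *
def lid(f,c,z=.052):
    p=onplane(f,c,z)[:,:2]; r=(p[0]+p[1]-p[2]-p[3])/2
    if r[0]<0:r=-r
    return p.mean(0).round(4), np.linalg.norm(r).round(4), np.degrees(np.arctan2(r[1],r[0])).round(1)
E
python3 - <<'E'
from lid import *
print(lid(load("pics/w1.npy"),[(257,130),(328,130),(330,244),(258,244)]))
E
python3 go.py .515 .123 .028 -7.5
```

```text
(array([0.5156, 0.1237]), np.float64(0.0913), np.float64(-6.7))
t1.40 pos [0.5149 0.1184 0.1903] shift cm [ 0.02  0.49 16.22] turn deg [-0.1 -0.1 -0.1] Fz 0.25 gap 0.998
```

```bash
python3 -m jog '[{"tx":0,"ty":0.4,"tz":6,"ax":0,"ay":0,"az":-0.5,"jaw":8.5},{"tx":0,"ty":0.4,"tz":11,"ax":0,"ay":0,"az":-0.5,"jaw":8.5},{"tx":0,"ty":0.4,"tz":15,"ax":0,"ay":0,"az":-0.5,"jaw":8.5},{"tx":0,"ty":0.4,"tz":17.2,"ax":0,"ay":0,"az":-0.5,"jaw":8.5},{"tx":0,"ty":0.4,"tz":17.2,"ax":0,"ay":0,"az":-0.5,"jaw":8.5}]'
python3 -m jog '[{"tx":0,"ty":0,"tz":0,"ax":0,"ay":0,"az":0,"jaw":5},{"tx":0,"ty":0,"tz":0,"ax":0,"ay":0,"az":0,"jaw":5},{"tx":0,"ty":0,"tz":0,"ax":0,"ay":0,"az":0,"jaw":5},{"tx":0,"ty":0,"tz":0,"ax":0,"ay":0,"az":0,"jaw":5},{"tx":0,"ty":0,"tz":0,"ax":0,"ay":0,"az":0,"jaw":5}]' 40
```

```text
t: 2.02
tool_pos: [0.5122, 0.1274, 0.0175]
ee_rot: [0.057, 0.998, -0.0, -0.003]
contact_force: [0.3, 0.3, 0.3]
finger_gap: 0.994
finger_force: 0.0
t: 2.65
tool_pos: [0.5162, 0.1245, 0.0212]
ee_rot: [0.059, 0.998, -0.0, 0.001]
contact_force: [-1.9, -3.2, 7.0]
finger_gap: 0.67
finger_force: 46.1
```

```bash
python3 -m jog '[{"tx":0,"ty":0,"tz":-2,"ax":0,"ay":0,"az":0,"jaw":5},{"tx":0,"ty":0,"tz":-4.5,"ax":0,"ay":0,"az":0,"jaw":5},{"tx":0,"ty":0,"tz":-4.5,"ax":0,"ay":0,"az":0,"jaw":5},{"tx":0,"ty":0,"tz":-4.5,"ax":0,"ay":0,"az":0,"jaw":5},{"tx":0,"ty":0,"tz":-4.5,"ax":0,"ay":0,"az":0,"jaw":5}]'
for i in 1 2; do python3 -m jog '[{"tx":0,"ty":0,"tz":0,"ax":0,"ay":0,"az":0,"jaw":5}]'; done
```

```text
t: 3.28
tool_pos: [0.5135, 0.1257, 0.0627]
ee_rot: [0.058, 0.998, -0.0, -0.002]
contact_force: [-0.2, 0.2, -7.2]
finger_gap: 0.667
finger_force: 46.1
t: 3.4
tool_pos: [0.5142, 0.1257, 0.0633]
ee_rot: [0.058, 0.998, -0.0, -0.001]
contact_force: [0.8, 0.2, -7.1]
finger_gap: 0.676
finger_force: 46.1
t: 3.52
tool_pos: [0.5147, 0.1257, 0.0638]
ee_rot: [0.058, 0.998, -0.0, -0.0]
contact_force: [0.5, -0.2, -7.0]
finger_gap: 0.67
finger_force: 46.1
```

Lifting it reads about 7 N, so this is the full carton. I'll carry it over and look at the magazine from near.

```bash
python3 -m jog '[{"tx":0,"ty":0,"tz":-5,"ax":0,"ay":0,"az":0,"jaw":5},{"tx":0,"ty":0,"tz":-10,"ax":0,"ay":0,"az":0,"jaw":5},{"tx":0,"ty":0,"tz":-14,"ax":0,"ay":0,"az":0,"jaw":5},{"tx":0,"ty":0,"tz":-14,"ax":0,"ay":0,"az":0,"jaw":5},{"tx":0,"ty":0,"tz":-14,"ax":0,"ay":0,"az":0,"jaw":5}]'
python3 go.py .615 -.252 .20 14
```

```text
t: 4.15
tool_pos: [0.5136, 0.1256, 0.2025]
ee_rot: [0.058, 0.998, -0.0, -0.002]
contact_force: [-1.1, -0.0, -7.6]
finger_gap: 0.671
finger_force: 49.2
t4.15 pos [0.5136 0.1256 0.2025] shift cm [-14.47 -36.32   0.24] turn deg [ -0.   -0.2 -20.7] Fz -7.58 gap 0.671
```

```bash
python3 -m jog '[{"tx":-1,"ty":-3,"tz":0,"ax":0,"ay":0,"az":0,"jaw":5},{"tx":-3,"ty":-8,"tz":0,"ax":0,"ay":0,"az":-4,"jaw":5},{"tx":-5,"ty":-13,"tz":0,"ax":0,"ay":0,"az":-8,"jaw":5},{"tx":-7,"ty":-18,"tz":0,"ax":0,"ay":0,"az":-12,"jaw":5},{"tx":-9,"ty":-23,"tz":0,"ax":0,"ay":0,"az":-16,"jaw":5}]'
python3 go.py .615 -.252 .20 14
```

```text
t: 4.78
tool_pos: [0.5762, -0.1139, 0.2009]
ee_rot: [-0.083, 0.997, 0.001, -0.003]
contact_force: [1.2, 1.0, -6.0]
finger_gap: 0.668
finger_force: 49.0
t4.78 pos [ 0.5762 -0.1139  0.2009] shift cm [ -1.56 -14.26   0.05] turn deg [ 0.1 -0.3 -4.5] Fz -6.04 gap 0.668
```

```bash
python3 -m jog '[{"tx":-0.5,"ty":-5,"tz":0,"ax":0,"ay":0,"az":-2,"jaw":5},{"tx":-1,"ty":-9,"tz":0,"ax":0,"ay":0,"az":-4.5,"jaw":5},{"tx":-1.5,"ty":-12,"tz":0,"ax":0,"ay":0,"az":-4.5,"jaw":5},{"tx":-1.5,"ty":-14,"tz":0,"ax":0,"ay":0,"az":-4.5,"jaw":5},{"tx":-1.5,"ty":-14,"tz":0,"ax":0,"ay":0,"az":-4.5,"jaw":5}]'
python3 - <<'E'
from h import *
from cell import *
f=grab_frame("wrist"); np.save("pics/w2.npy",f,allow_pickle=True); cv2.imwrite("pics/w2.png",cv2.resize(cv2.convertScaleAbs(f["color"],alpha=1.3),(800,600),interpolation=cv2.INTER_CUBIC))
print(state()["tool_pos"],state()["ee_rot"])
E
```

```text
t: 5.4
tool_pos: [0.6133, -0.2507, 0.2021]
ee_rot: [-0.119, 0.993, 0.0, -0.002]
contact_force: [0.2, -0.8, -6.8]
finger_gap: 0.672
finger_force: 49.0
[ 0.61402703 -0.24821047  0.202654  ] [-0.11982668  0.992793    0.00124522 -0.00144211]
```

View pics/w2.png

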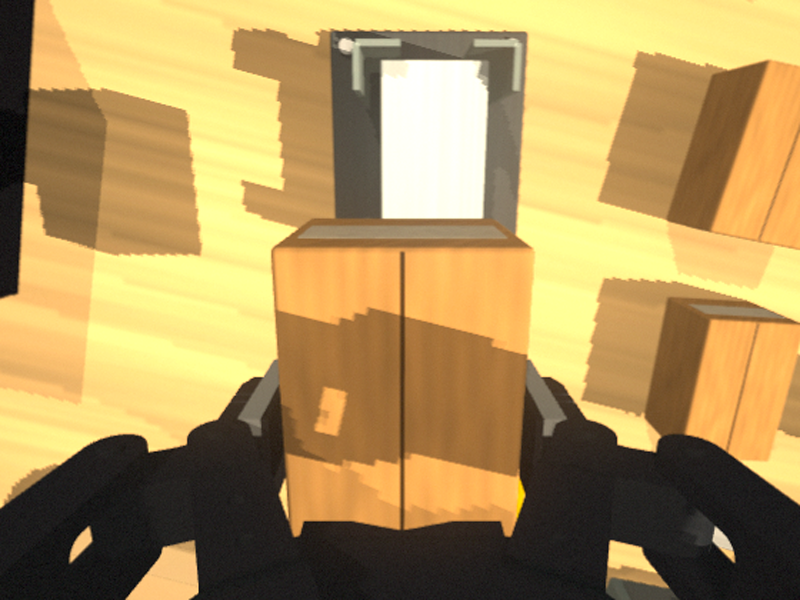

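The wrist view shows the magazine's two near post tops, with outer corners at (352,41) and (522,40), the base edge (331,31)-(527,31), and the held carton's near lid edge (273,248)-(533,246).

```bash
python3 - <<'E'
from h import *
from cell import *
from scipy.spatial.transform import Rotation as R
f=load("pics/w2.npy")
def pt(c,z): return onplane(f,(np.array(c)+.5)/(800/560)-.5,z)
def edge(n,a,b,z,half):
    p=pt([a,b],z); d=p[1]-p[0]; L=np.linalg.norm(d); 
    v=np.array([abs(d[1]),-d[0]*np.sign(d[1]),0])/L   # +x-ish normal
    print(n,"width",L.round(4),"yaw",np.degrees(np.arctan2(v[1],v[0])).round(1),"mid",p.mean(0).round(4),"centre",(p.mean(0)+half*v).round(4)[:2])
edge("posts",(352,41),(522,40),.09,.055)
edge("base",(331,31),(527,31),.012,.075)
edge("plat",(382,61),(488,60),.075,.049)
s=state()
for h in (.03,.034,.038): edge("lid%g"%h,(273,248),(533,246),s["tool_pos"][2]+h,.046)
r=R.from_quat(s["ee_rot"]).as_matrix(); print(s["tool_pos"],"toolyaw",np.degrees(np.arctan2(-r[0,1],r[1,1])))
E
```

```text
posts width 0.076 yaw 13.9 mid [ 0.4994 -0.262   0.09  ] centre [ 0.5528 -0.2488]
base width 0.114 yaw 13.6 mid [ 0.4797 -0.2665  0.012 ] centre [ 0.5526 -0.2488]
plat width 0.0506 yaw 14.1 mid [ 0.5051 -0.2605  0.075 ] centre [ 0.5526 -0.2485]
lid0.03 width 0.0564 yaw 14.0 mid [ 0.5699 -0.2613  0.2327] centre [ 0.6146 -0.2501]
lid0.034 width 0.0544 yaw 14.0 mid [ 0.5693 -0.2614  0.2367] centre [ 0.6139 -0.2503]
lid0.038 width 0.0524 yaw 14.0 mid [ 0.5686 -0.2616  0.2407] centre [ 0.6132 -0.2505]
[ 0.61402703 -0.24821047  0.202654  ] toolyaw 13.76401833365978
```

```bash
python3 -m jog '[{"tx":3,"ty":0.8,"tz":0,"ax":0,"ay":0,"az":0,"jaw":5},{"tx":5.97,"ty":1.6,"tz":2,"ax":0,"ay":0,"az":0,"jaw":5},{"tx":5.97,"ty":1.6,"tz":5,"ax":0,"ay":0,"az":0,"jaw":5},{"tx":5.97,"ty":1.6,"tz":8,"ax":0,"ay":0,"az":0,"jaw":5},{"tx":5.97,"ty":1.6,"tz":8,"ax":0,"ay":0,"az":0,"jaw":5}]'
python3 - <<'E'
from h import *
from cell import *
f=grab_frame("scene"); np.save("pics/s2.npy",f,allow_pickle=True)
g=grab_frame("wrist")
u,v=proj(f,[[.5527,-.2488,.1]])[0].astype(int); print(u,v)
a=cv2.resize(f["color"][v-75:v+60,u-65:u+65],(400,415),interpolation=cv2.INTER_CUBIC)
b=cv2.resize(g["color"],(400,300)); b=np.vstack([b,np.zeros((115,400,3),np.uint8)])
cv2.imwrite("pics/s2.png",cv2.convertScaleAbs(np.hstack([a,b]),alpha=1.6)); print(state()["tool_pos"])
E
```

```text
t: 6.08
tool_pos: [0.5511, -0.243, 0.1215]
ee_rot: [-0.122, 0.993, 0.003, -0.003]
contact_force: [-0.4, 1.0, -6.7]
finger_gap: 0.672
finger_force: 48.8
157 159
[ 0.55407631 -0.24591666  0.12513033]
```

View pics/s2.png

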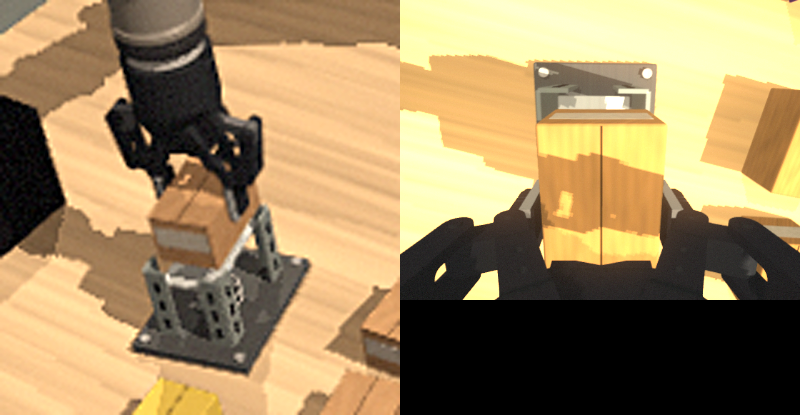

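The carton is just above the post tops and centred between them in both views. I'll lower it slowly.

```bash
python3 -m jog '[{"tx":0,"ty":0,"tz":0.5,"ax":0,"ay":0,"az":0,"jaw":5},{"tx":0,"ty":0,"tz":1,"ax":0,"ay":0,"az":0,"jaw":5},{"tx":0,"ty":0,"tz":1.5,"ax":0,"ay":0,"az":0,"jaw":5},{"tx":0,"ty":0,"tz":1.8,"ax":0,"ay":0,"az":0,"jaw":5},{"tx":0,"ty":0,"tz":1.8,"ax":0,"ay":0,"az":0,"jaw":5}]'
python3 -m jog '[{"tx":0,"ty":0,"tz":0.3,"ax":0,"ay":0,"az":0,"jaw":5},{"tx":0,"ty":0,"tz":0.6,"ax":0,"ay":0,"az":0,"jaw":5},{"tx":0,"ty":0,"tz":0.9,"ax":0,"ay":0,"az":0,"jaw":5},{"tx":0,"ty":0,"tz":1.1,"ax":0,"ay":0,"az":0,"jaw":5},{"tx":0,"ty":0,"tz":1.1,"ax":0,"ay":0,"az":0,"jaw":5}]'
```

```text
t: 6.8
tool_pos: [0.553, -0.2474, 0.1058]
ee_rot: [-0.12, 0.993, 0.0, -0.0]
contact_force: [-0.2, 0.1, -6.2]
finger_gap: 0.668
finger_force: 49.0
t: 7.42
tool_pos: [0.5532, -0.2474, 0.0956]
ee_rot: [-0.12, 0.993, 0.0, -0.0]
contact_force: [-1.2, -0.4, -3.0]
finger_gap: 0.67
finger_force: 49.3
```

```bash
python3 -m jog '[{"tx":0,"ty":0,"tz":0.3,"ax":0,"ay":0,"az":0,"jaw":5},{"tx":0,"ty":0,"tz":0.6,"ax":0,"ay":0,"az":0,"jaw":5},{"tx":0,"ty":0,"tz":0.9,"ax":0,"ay":0,"az":0,"jaw":5},{"tx":0,"ty":0,"tz":1.2,"ax":0,"ay":0,"az":0,"jaw":5},{"tx":0,"ty":0,"tz":1.5,"ax":0,"ay":0,"az":0,"jaw":5}]'
python3 -m jog '[{"tx":0,"ty":0,"tz":0.3,"ax":0,"ay":0,"az":0,"jaw":5},{"tx":0,"ty":0,"tz":0.6,"ax":0,"ay":0,"az":0,"jaw":5},{"tx":0,"ty":0,"tz":0.9,"ax":0,"ay":0,"az":0,"jaw":5},{"tx":0,"ty":0,"tz":1.2,"ax":0,"ay":0,"az":0,"jaw":5},{"tx":0,"ty":0,"tz":1.2,"ax":0,"ay":0,"az":0,"jaw":5}]'
```

```text
t: 8.05
tool_pos: [0.5532, -0.2475, 0.0803]
ee_rot: [-0.12, 0.993, 0.0, 0.0]
contact_force: [-4.2, 1.8, 1.0]
finger_gap: 0.673
finger_force: 50.0
t: 8.68
tool_pos: [0.5532, -0.2475, 0.0678]
ee_rot: [-0.12, 0.993, -0.0, -0.0]
contact_force: [-1.9, 1.2, 0.3]
finger_gap: 0.671
finger_force: 49.9
```

```bash
python3 -m jog '[{"tx":0,"ty":0,"tz":0.2,"ax":0,"ay":0,"az":0,"jaw":5},{"tx":0,"ty":0,"tz":0.4,"ax":0,"ay":0,"az":0,"jaw":5},{"tx":0,"ty":0,"tz":0.5,"ax":0,"ay":0,"az":0,"jaw":5},{"tx":0,"ty":0,"tz":0.5,"ax":0,"ay":0,"az":0,"jaw":5}]'
python3 -m jog '[{"tx":0,"ty":0,"tz":0.15,"ax":0,"ay":0,"az":0,"jaw":5},{"tx":0,"ty":0,"tz":0.15,"ax":0,"ay":0,"az":0,"jaw":5}]'
python3 -m jog '[{"tx":0,"ty":0,"tz":0.15,"ax":0,"ay":0,"az":0,"jaw":5},{"tx":0,"ty":0,"tz":0.15,"ax":0,"ay":0,"az":0,"jaw":5}]'
```

```text
t: 9.18
tool_pos: [0.5532, -0.2475, 0.0632]
ee_rot: [-0.12, 0.993, -0.0, 0.0]
contact_force: [-3.0, 1.0, 2.1]
finger_gap: 0.674
finger_force: 50.2
t: 9.43
tool_pos: [0.5533, -0.2475, 0.0617]
ee_rot: [-0.12, 0.993, -0.0, 0.0]
contact_force: [-4.0, 1.7, 1.8]
finger_gap: 0.67
finger_force: 50.3
t: 9.68
tool_pos: [0.5533, -0.2475, 0.0612]
ee_rot: [-0.12, 0.993, 0.0, 0.0]
contact_force: [-5.7, 4.2, 7.2]
finger_gap: 0.672
finger_force: 50.6
```

```bash
python3 -m jog '[{"tx":0,"ty":0,"tz":0,"ax":0,"ay":0,"az":0,"jaw":8.4},{"tx":0,"ty":0,"tz":0,"ax":0,"ay":0,"az":0,"jaw":8.4},{"tx":0,"ty":0,"tz":0,"ax":0,"ay":0,"az":0,"jaw":8.4},{"tx":0,"ty":0,"tz":0,"ax":0,"ay":0,"az":0,"jaw":8.4}]'
python3 -m jog '[{"tx":0,"ty":0,"tz":-2,"ax":0,"ay":0,"az":0,"jaw":8.4},{"tx":0,"ty":0,"tz":-5,"ax":0,"ay":0,"az":0,"jaw":8.4},{"tx":0,"ty":0,"tz":-8,"ax":0,"ay":0,"az":0,"jaw":8.4},{"tx":0,"ty":0,"tz":-10,"ax":0,"ay":0,"az":0,"jaw":4},{"tx":0,"ty":0,"tz":-10,"ax":0,"ay":0,"az":0,"jaw":0}]'
python3 -m jog '[{"tx":0,"ty":0,"tz":0,"ax":0,"ay":0,"az":0,"jaw":0},{"tx":0,"ty":0,"tz":0,"ax":0,"ay":0,"az":0,"jaw":0},{"tx":0,"ty":0,"tz":0,"ax":0,"ay":0,"az":0,"jaw":0},{"tx":0,"ty":0,"tz":0,"ax":0,"ay":0,"az":0,"jaw":0}]'
python3 - <<'E'
from h import *
from cell import *
f=grab_frame("scene"); g=grab_frame("wrist"); np.save("pics/w3.npy",g,allow_pickle=True)
a=cv2.resize(f["color"][159-75:159+60,157-65:157+65],(400,415),interpolation=cv2.INTER_CUBIC)
b=cv2.resize(g["color"],(400,300)); b=np.vstack([b,np.zeros((115,400,3),np.uint8)])
cv2.imwrite("pics/s3.png",cv2.convertScaleAbs(np.hstack([a,b]),alpha=1.6)); print(state()["tool_pos"])
E
```

```text
t: 10.18
tool_pos: [0.5535, -0.2476, 0.0601]
ee_rot: [-0.12, 0.993, -0.0, 0.0]
contact_force: [-0.1, 0.0, 0.1]
finger_gap: 0.981
finger_force: 0.0
t: 10.8
tool_pos: [0.5546, -0.2483, 0.1622]
ee_rot: [-0.12, 0.993, -0.001, 0.002]
contact_force: [0.0, 0.0, -0.4]
finger_gap: 0.585
finger_force: 0.0
t: 11.3
tool_pos: [0.5531, -0.2474, 0.1598]
ee_rot: [-0.12, 0.993, 0.0, -0.0]
contact_force: [-0.1, -0.5, 0.5]
finger_gap: 0.0
finger_force: 0.0
[ 0.55317873 -0.24748764  0.16009296]
```

View pics/s3.png

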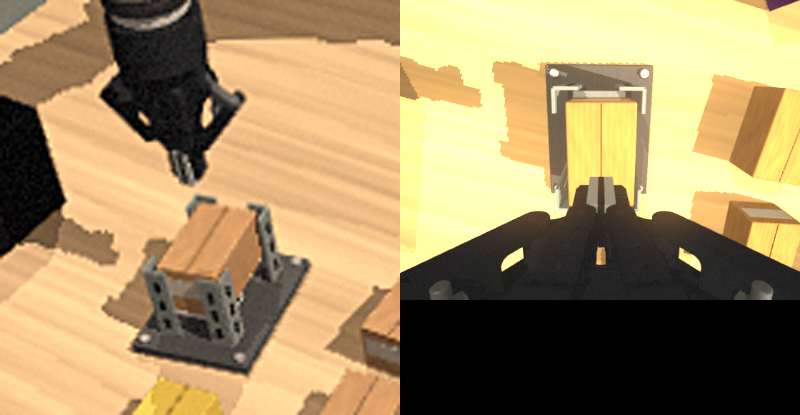

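The carton is seated between the posts with its lid about level with their tops. I'll press it with the shut fingers to make sure it is at the stop.

```bash
python3 -m jog '[{"tx":0,"ty":0,"tz":3,"ax":0,"ay":0,"az":0,"jaw":0},{"tx":0,"ty":0,"tz":5,"ax":0,"ay":0,"az":0,"jaw":0},{"tx":0,"ty":0,"tz":6.1,"ax":0,"ay":0,"az":0,"jaw":0},{"tx":0,"ty":0,"tz":6.1,"ax":0,"ay":0,"az":0,"jaw":0}]'
python3 -m jog '[{"tx":0,"ty":0,"tz":0.25,"ax":0,"ay":0,"az":0,"jaw":0},{"tx":0,"ty":0,"tz":0.25,"ax":0,"ay":0,"az":0,"jaw":0}]'
python3 -m jog '[{"tx":0,"ty":0,"tz":0.25,"ax":0,"ay":0,"az":0,"jaw":0},{"tx":0,"ty":0,"tz":0.25,"ax":0,"ay":0,"az":0,"jaw":0}]'
python3 -m jog '[{"tx":0,"ty":0,"tz":0.15,"ax":0,"ay":0,"az":0,"jaw":0},{"tx":0,"ty":0,"tz":0.15,"ax":0,"ay":0,"az":0,"jaw":0}]'
```

```text
t: 11.9
tool_pos: [0.5528, -0.2473, 0.0987]
ee_rot: [-0.12, 0.993, 0.0, -0.001]
contact_force: [-0.1, -0.1, 0.6]
finger_gap: 0.004
finger_force: 0.0
t: 12.15
tool_pos: [0.5537, -0.2478, 0.0975]
ee_rot: [-0.12, 0.993, -0.0, 0.001]
contact_force: [-0.1, 0.4, 0.4]
finger_gap: 0.001
finger_force: 0.0
t: 12.4
tool_pos: [0.5532, -0.2474, 0.0943]
ee_rot: [-0.12, 0.993, 0.0, -0.0]
contact_force: [-1.2, 0.1, 0.3]
finger_gap: 0.004
finger_force: 0.0
t: 12.65
tool_pos: [0.5531, -0.2474, 0.0926]
ee_rot: [-0.12, 0.993, 0.0, -0.0]
contact_force: [-0.1, 0.4, -0.5]
finger_gap: 0.002
finger_force: 0.0
```

```bash
python3 -m jog '[{"tx":0,"ty":0,"tz":0.1,"ax":0,"ay":0,"az":0,"jaw":0},{"tx":0,"ty":0,"tz":0.1,"ax":0,"ay":0,"az":0,"jaw":0}]'
python3 -m jog '[{"tx":0,"ty":0,"tz":0.1,"ax":0,"ay":0,"az":0,"jaw":0},{"tx":0,"ty":0,"tz":0.1,"ax":0,"ay":0,"az":0,"jaw":0}]'
python3 -m jog '[{"tx":0,"ty":0,"tz":0.1,"ax":0,"ay":0,"az":0,"jaw":0},{"tx":0,"ty":0,"tz":0.1,"ax":0,"ay":0,"az":0,"jaw":0}]'
```

```text
t: 12.9
tool_pos: [0.5533, -0.2475, 0.0922]
ee_rot: [-0.12, 0.993, -0.0, 0.0]
contact_force: [-0.3, 1.1, 3.2]
finger_gap: -0.0
finger_force: 1.4
t: 13.15
tool_pos: [0.5533, -0.2476, 0.0922]
ee_rot: [-0.12, 0.993, 0.0, 0.0]
contact_force: [-2.4, 0.5, 7.6]
finger_gap: 0.002
finger_force: 3.7
t: 13.4
tool_pos: [0.5534, -0.2476, 0.0922]
ee_rot: [-0.12, 0.993, 0.0, 0.001]
contact_force: [-4.7, 3.3, 11.2]
finger_gap: 0.005
finger_force: 5.8
```

Lid contact came at 92 mm and the force rose stiffly, so it is at the stop. I'll retreat straight up and check.

```bash
python3 -m jog '[{"tx":0,"ty":0,"tz":-0.6,"ax":0,"ay":0,"az":0,"jaw":0},{"tx":0,"ty":0,"tz":-3,"ax":0,"ay":0,"az":0,"jaw":0},{"tx":0,"ty":0,"tz":-8,"ax":0,"ay":0,"az":0,"jaw":0},{"tx":0,"ty":0,"tz":-12,"ax":0,"ay":0,"az":0,"jaw":0},{"tx":0,"ty":0,"tz":-12,"ax":0,"ay":0,"az":0,"jaw":0}]'
python3 -m jog '[{"tx":0,"ty":0,"tz":0,"ax":0,"ay":0,"az":0,"jaw":0},{"tx":0,"ty":0,"tz":0,"ax":0,"ay":0,"az":0,"jaw":0},{"tx":0,"ty":0,"tz":0,"ax":0,"ay":0,"az":0,"jaw":0},{"tx":0,"ty":0,"tz":0,"ax":0,"ay":0,"az":0,"jaw":0}]'
python3 - <<'E'
from h import *
from cell import *
f=grab_frame("scene"); g=grab_frame("wrist")
a=cv2.resize(f["color"][159-75:159+90,157-65:157+85],(400,440),interpolation=cv2.INTER_CUBIC)
b=cv2.resize(g["color"],(400,300)); b=np.vstack([b,np.zeros((140,400,3),np.uint8)])
cv2.imwrite("pics/s4.png",cv2.convertScaleAbs(np.hstack([a,b]),alpha=1.6))
E
```

```text
t: 14.02
tool_pos: [0.5556, -0.2491, 0.2139]
ee_rot: [-0.12, 0.993, -0.002, 0.004]
contact_force: [0.8, -0.5, 0.2]
finger_gap: -0.002
finger_force: 0.0
t: 14.52
tool_pos: [0.553, -0.2474, 0.2091]
ee_rot: [-0.12, 0.993, 0.0, -0.001]
contact_force: [-0.3, 0.7, 0.8]
finger_gap: -0.005
finger_force: 0.0
```

View pics/s4.png

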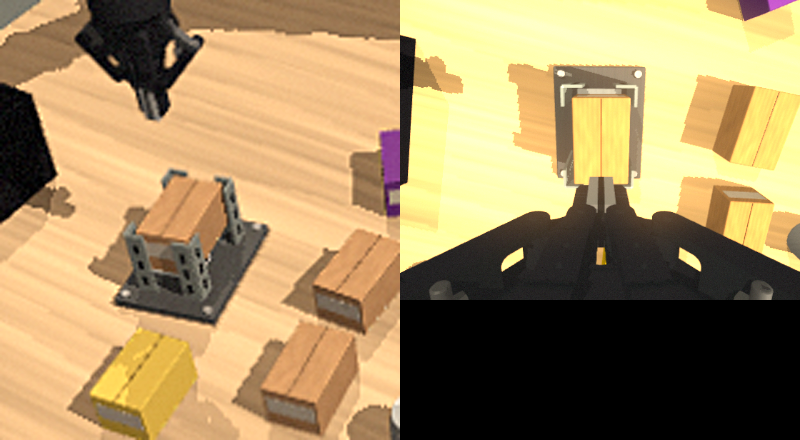

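The carton stays down, centred between the posts with its lid level with their tops. The gripper is clear and the two light cartons are untouched.

```bash
python3 -c "
from cell import *
print(finish_job())"
```

```text
the job is handed in; nothing more can be done
None
```

The full carton (about 7 N when lifted, found on the first lift, so the other two were never weighed or touched) is in the magazine and stayed pressed down, lid level with the post tops, after I let go; I handed the job in at about 15 s, and no verdict came back.

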